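Drop a lot of spindles from the trap hopper and bolt it shut

ROBOT

A 6-joint arm with a two-finger parallel gripper is mounted at the origin on the work surface. World frame = base frame: x ahead of the robot, y to its left, z up, the work surface at z = 0. Lengths are in m, angles in degrees, forces in N, time in s.
With the tool pointing down it reaches from about 0.325 to 0.775 m from the base axis. Payload 5.5 kg.
Tool frame: the origin (TCP) lies at the centre of the arm's flange, where the gripper is bolted on; the fingertips stand 182 mm ahead of it and the grasp point (between the pads) lies 163 mm ahead of it; z points along the fingers, y is the direction in which the jaws open and shut (so a half turn about z gives the same grasp; the last joint's range is limited). The gripper opens to 88 mm and grips with 3 to 60 N. Pads are 20 mm wide; open, the fingers measure 115 mm over their backs; the gripper's body (75 mm by 178 mm) begins 61 mm behind the grasp point.
Start: joints at [-80.254, 5.22, 70.514, -0, 104.267, -3.249], TCP at [0.135, -0.585, 0.405] pointing down, gripper open.
Joint ranges: [-164.24, 164.24], [-49.07, 125.15], [9.68, 141.18], [-86.29, 266.29], [3.28, 154.24], [-151.56, 151.56]. Speed limits (degrees/s): [147.25, 147.25, 172.46, 180, 180, 180].

INTERFACE

Orientations are given as [roll, pitch, yaw] about the fixed x, y, z axes, in that order (R = Rz(yaw) Ry(pitch) Rx(roll)).
In Python, from station import r gives the robot as it stands. The module is installed in compiled form; this text tells all that it offers. Calls block until the motion is done:
- r.reach(position, orientation): joint-space move of the TCP to a pose.
- r.servo_line(position, rotation=None, speed=0.15): straight line of the TCP; rotation=None keeps the orientation; speed is the mean speed in m/s.
- r.move_joints(angles): joint-space move.
- r.let_go() and r.grab(squeeze=None): open the fingers fully, or close them until they stop; squeeze is the grip in N (None keeps the last).
- r.wait(seconds).
- r.inverse_kinematics(position, orientation): joint angles nearest the present ones, or None.
- r.sense(): the state.
- r.snapshot(name): name is "side" or "top" or "wrist"; returns a dict with "frame" (420x560x3 uint8, red, green, blue), "fx", "fy", "cx", "cy" (pixels), "dist_coeffs" ([k1, k2, p1, p2, k3] as OpenCV has them; the pictures are not rectified), "R" (3x3) and "t" (3): a world point X has camera coordinates R X + t. Camera axes: x right, y down, z forward; pixel columns grow to the right and rows downward; lengths in m; the calibration is good to about 2 mm. A picture is of the moment at which its call begins. There is no depth.
A pose or a line that the arm cannot do raises r.IKError and nothing moves.
- r.hand_in(): hands the job in, once; it reports no verdict.
The state is a dict: "clock": time; "joints": joint angles; "joint_vel": joint speeds; "joint_torque": joint torques, N m; "tcp_pos": TCP position; "orientation": TCP orientation; "contact_force": force on the tool from outside, world axes, zero at the start; "torque": the same for the moment, N m; "opening": finger opening in m.
Only numpy, scipy, OpenCV 4.12 (cv2) and the standard library are available. Lean on these libraries where they do the work, as an engineer would, in place of code of your own. Each camera call takes 0.05 s, during which the arm holds its last target.

TASK

Drop the six turned spindles from the hopper into the tray below: draw the bolt out from under the trap-door, swing the door down until every spindle is in the tray, then swing the door up fully home (its handle is loose, so feel for the stop) and slide the bolt fully back under it. Leave the tray where it stands and do not disturb the other things on the bench.

Things in the scene. Friction and masses are not known exactly. Their poses are not given: they have to be found in the camera images.
- hopper: Fixed drop-bottom hopper of grey sheet metal on two posts (its +x side) and a 250 x 250 x 8 mm base plate. Origin on the bench under the middle of the hopper; z up. Its -x side is the front, with both handles. Open-topped box, inside 90 mm (x) by 102 mm (y), walls from z = 204 to 299 mm. The trap-door is its bottom; a bolt under the door's +y edge keeps it shut.
- lip (a point): Middle of the outer edge of the flared lip, x = -98, z = 297 mm in the hopper's frame. The lip slopes out from the front wall (x = -47, z = 261 mm) over y = -75 to 75 mm. A gripper upright over a handle strikes it: lean it 30 to 45 degrees, body towards the hopper's -x, fingers pointing down and towards +x.
- door_hinge (a point): Middle of the trap-door's hinge line, which runs along the hopper's y axis at the back: x = 52, y = 0, z = 200 mm in the hopper's frame.
- door (a joint): Trap-door angle: 0 = fully home, a hard stop; grows to 1.0 rad as the front edge swings down. Steel plate 112 mm (hinge to front) x 104 x 6 mm, centred on the hinge's height. Stiff hinge (0.6 N m, about 4 N at the ball, plus weight): it stays where it is left, even loaded. By 0.9 rad everything on it has slid off over the front edge into the tray.
- door_ball (a point): Centre of the trap-door's black ball handle, 26 mm across, on a 10 mm bar from the hopper's +x side; when shut about x = -105, y = -90, z = 200 mm in the hopper's frame, 157 mm from the hinge line. The worn bar is loose on the door, 57 mm behind the ball: the ball has 7 mm of free play each way, up and down, so its place does not prove the door home; push on until the stop is felt.
- bolt (a joint): Bolt travel: 0 = locked, tip 17 mm under the door; 0.030 m = fully drawn (clear of the door from 0.018). Opens along the hopper's +y; 2.5 N friction, stays where left. 10 mm round bar 1.5 mm below the shut door. It truly blocks: unless the door is home (within about 0.015 rad) the returning bolt stops against the door's edge, and a bolt left in stops the door.
- bolt_ball (a point): Centre of the bolt's black ball handle, 24 mm across, on an 8 mm rod that points to the hopper's -x: when locked at x = -105, y = 85, z = 190 mm in the hopper's frame; moves with the bolt. The bolt's guides are behind it: x = -57 to -27, y = 54 to 139, z = 182 to 223 mm.
- tray: Loose open grey tray, 200 x 200 x 45 mm outside, walls and floor 4 mm, standing on the base plate under the hopper; origin under the middle of its floor.
- spindle1: Loose turned steel spindle, 20 mm across and 20 mm high with a 12 mm stub 8 mm high on top, 55 g (may vary); at the start it stands on the trap-door inside the hopper. Origin at the centre of its underside.
- spindle2: Loose turned steel spindle, 20 mm across and 20 mm high with a 12 mm stub 8 mm high on top, 55 g (may vary); at the start it stands on the trap-door inside the hopper. Origin at the centre of its underside.
- spindle3: Loose turned steel spindle, 20 mm across and 20 mm high with a 12 mm stub 8 mm high on top, 55 g (may vary); at the start it stands on the trap-door inside the hopper. Origin at the centre of its underside.
- spindle4: Loose turned steel spindle, 20 mm across and 20 mm high with a 12 mm stub 8 mm high on top, 55 g (may vary); at the start it stands on the trap-door inside the hopper. Origin at the centre of its underside.
- spindle5: Loose turned steel spindle, 20 mm across and 20 mm high with a 12 mm stub 8 mm high on top, 55 g (may vary); at the start it stands on the trap-door inside the hopper. Origin at the centre of its underside.
- spindle6: Loose turned steel spindle, 20 mm across and 20 mm high with a 12 mm stub 8 mm high on top, 55 g (may vary); at the start it stands on the trap-door inside the hopper. Origin at the centre of its underside.
- ring_gauge: steel ring gauge, 60 mm across, 18 mm high, bystander; origin at the centre of its underside.
- jar: closed white jar, 48 mm across, 55 mm high, bystander; origin at the centre of its underside.
- gauge_block: steel block 35 x 20 x 30 mm, bystander; origin at the centre of its underside.
- caliper: caliper lying flat, 200 mm long, bystander; origin at the centre of its underside.
- screwdriver: screwdriver lying flat, bystander; origin at the centre of its underside.
- parts_bin: small open grey bin 120 x 90 x 50 mm, bystander; origin at the centre of its underside.

How it is judged:
By the outcome, as a careful person would: the job done as asked, in the order asked, and still so for the second after the job is handed in, with the robot touching nothing.
It also fails if it takes over 64 s, if anything falls off the work surface, if the arm or the gripper's body presses on something with over 40 N, if the wrist force passes 120 N, or if a joint passes its speed limit or range.

## Working session

There is one attempt and no reset: what is moved stays moved. The work goes in short steps, each a Python script; the robot and the scene stay as the last script left them, time stands still between calls to the robot, and variables do not carry over. Pictures are saved under pics/ and viewed, and the job is handed in when it is done.

```bash
mkdir -p pics; ls; python3 - <<'E'
from station import r
import cv2
s=r.sense();print(s)
for n in("side","top","wrist"):
    d=r.snapshot(n);cv2.imwrite(f"pics/{n}0.png",d["frame"][:,:,::-1])
    print(n,d["fx"],d["fy"],d["cx"],d["cy"],d["dist_coeffs"],d["R"],d["t"])
E
```

```text
pics
{'clock': 0.0, 'joints': array([-8.02547039e+01,  5.26090771e+00,  7.05807899e+01, -4.88786463e-04,
        1.04266904e+02, -3.24805097e+00]), 'joint_vel': array([-0.02277466, -0.05823843,  0.09983383,  0.03209193,  0.04233431,
       -0.01432647]), 'joint_torque': array([ 2.34601939e-03, -4.46449471e+01, -4.06446826e+01,  6.98469440e-02,
        2.92675017e-02, -1.50444030e-04]), 'tcp_pos': array([ 0.13491406, -0.58468395,  0.40354029]), 'orientation': array([-1.79891546e+02, -5.68004911e-03,  1.29932217e+01]), 'contact_force': array([ 0.18875969,  0.21714417, -1.02572821]), 'torque': array([-0.02829341,  0.03259015, -0.01190381]), 'opening': 0.08789959555722215}
side 421.7295169537114 421.7295169537114 277.7681057053148 214.8731314709295 [0.02313162 0.         0.         0.         0.        ] [[-0.94901601 -0.31520713  0.00361541]
 [-0.24932601  0.74354647 -0.62046369]
 [ 0.19288636 -0.58973139 -0.78422684]] [0.46661456 0.27528982 1.2323093 ]
top 474.28483949218366 474.28483949218366 275.9630635495295 207.71928530569338 [-0.00478808  0.          0.          0.          0.        ] [[ 0.0255883  -0.99960281 -0.01180899]
 [-0.98202383 -0.02292489 -0.18735968]
 [ 0.18701454  0.01639092 -0.98222039]] [-0.07362318  0.55384161  1.41372711]
wrist 321.45334956880714 321.45334956880714 281.9525423986687 206.99452853617996 [-0.06967873  0.          0.          0.          0.        ] [[ 0.22400853 -0.97458618 -0.00139702]
 [-0.94460118 -0.21746888  0.24583714]
 [-0.23989328 -0.05374998 -0.96931014]] [-0.60045664 -0.02819412  0.38839296]
```

View pics/side0.png

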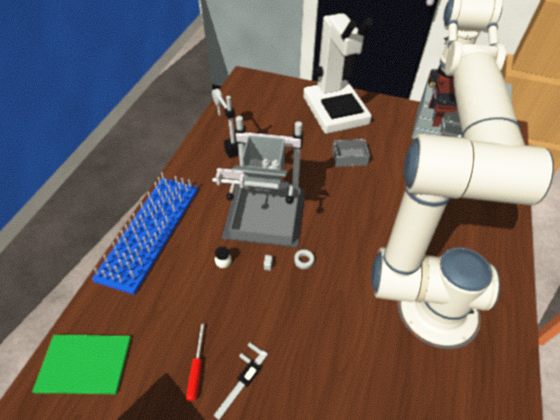

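View pics/top0.png

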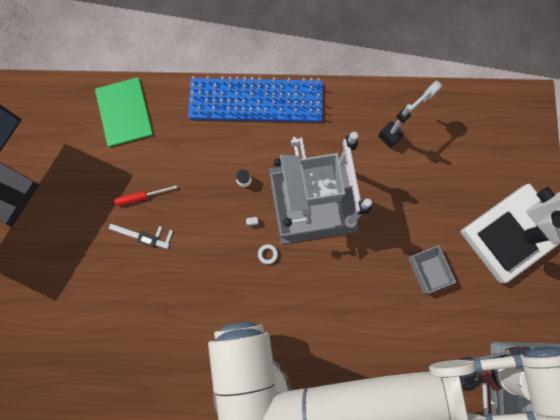

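View pics/wrist0.png

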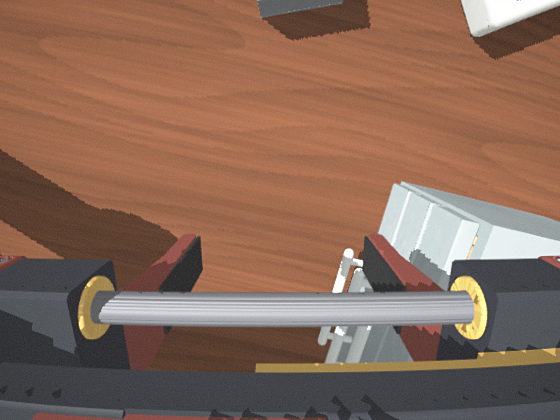

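Top view: hopper about (315,190), front facing image-left (world +y). Bolt ball is near (277,162) and door ball near (288,222). I'll zoom in for exact pixels.

```bash
python3 - <<'E'
import cv2
a=cv2.imread("pics/top0.png")[125:255,225:385];cv2.imwrite("pics/topz.png",cv2.resize(a,None,fx=4.5,fy=4.5,interpolation=cv2.INTER_CUBIC))
a=cv2.imread("pics/side0.png")[100:250,195:325];cv2.imwrite("pics/sidez.png",cv2.resize(a,None,fx=4,fy=4,interpolation=cv2.INTER_CUBIC))
E
```

```text
(no output)
```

View pics/topz.png

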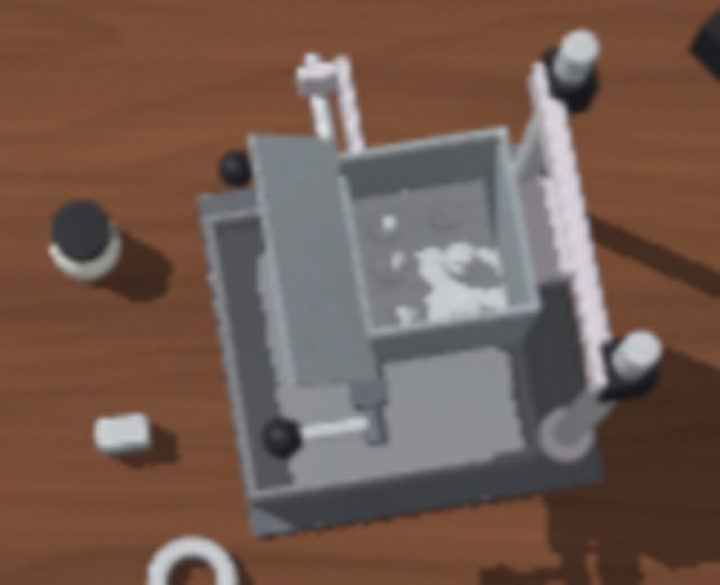

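View pics/sidez.png

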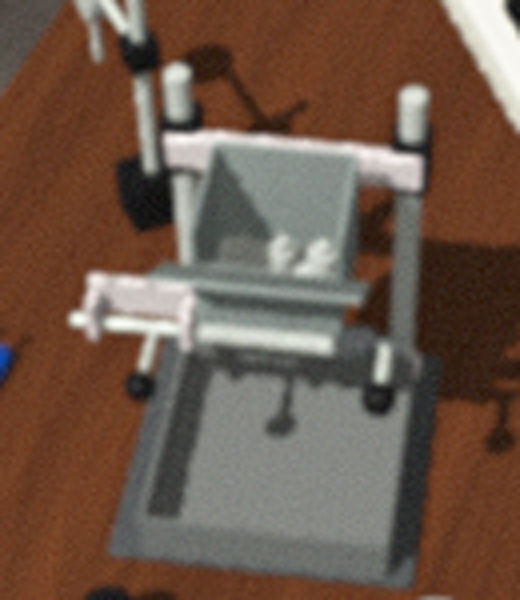

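Zoomed top: bolt ball ≈ (277,162), door ball ≈ (288,222). Zoomed side: bolt ball ≈ (230,196), door ball ≈ (289,199). I'll triangulate with mask centroids.

```bash
cat > h.py <<'E'
import numpy as np, cv2
from scipy.spatial.transform import Rotation as Ro
def ray(d,px):
    K=np.array([[d["fx"],0,d["cx"]],[0,d["fy"],d["cy"]],[0,0,1]])
    u=cv2.undistortPoints(np.array([[px]],float),K,np.array(d["dist_coeffs"]))[0,0]
    R=np.array(d["R"]);t=np.array(d["t"])
    v=R.T@np.array([u[0],u[1],1]); return -R.T@t, v/np.linalg.norm(v)
def tri(rs):
    A=np.zeros((3,3));b=np.zeros(3)
    for o,v in rs:
        P=np.eye(3)-np.outer(v,v);A+=P;b+=P@o
    X=np.linalg.solve(A,b)
    return X,[float(np.linalg.norm((np.eye(3)-np.outer(v,v))@(X-o))) for o,v in rs]
def onz(rr,z):
    o,v=rr; return o+v*(z-o[2])/v[2]
def proj(d,X):
    K=np.array([[d["fx"],0,d["cx"]],[0,d["fy"],d["cy"]],[0,0,1]])
    return cv2.projectPoints(np.array(X,float).reshape(-1,1,3),cv2.Rodrigues(np.array(d["R"]))[0],np.array(d["t"]),K,np.array(d["dist_coeffs"]))[0][:,0]
def blob(d,p,w=7,th=60):
    f=d["frame"]; x,y=map(int,p); c=f[y-w:y+w+1,x-w:x+w+1].max(axis=2)
    n,l,s,cc=cv2.connectedComponentsWithStats((c<th).astype(np.uint8))
    k=min(range(1,n),key=lambda i:np.hypot(*(cc[i]-w))-0.05*s[i][4])
    return cc[k]+[x-w,y-w],s[k]
def save(d,name,box=None,fx=1):
    a=d["frame"][:,:,::-1]
    if box: a=a[box[1]:box[3],box[0]:box[2]]
    cv2.imwrite("pics/"+name,cv2.resize(a,None,fx=fx,fy=fx,interpolation=cv2.INTER_CUBIC))
E
python3 - <<'E'
from station import r
from h import *
T=r.snapshot("top");S=r.snapshot("side")
for nm,a,b in(("bolt",(277,162),(230,196)),("door",(287,222),(289,199))):
    pa,sa=blob(T,a);pb,sb=blob(S,b)
    print(nm,pa,sa,pb,sb,tri([ray(T,pa),ray(S,pb)]))
# lip outer edge corners (top) 
z=lambda x,y:(x/4.5+225-.4,y/4.5+125-.4)
for c in((250,134),(290,388)):print("lip",onz(ray(T,z(*c)),.297))
for c in((198,198),(255,537),(602,480)):print("base",onz(ray(T,z(*c)),.008))
for c in((213,220),(252,492),(530,462)):print("tray",onz(ray(T,z(*c)),.053))
E
```

```text
bolt [277.25806452 162.61290323] [ 4  4  7  7 31] [229.92307692 196.43589744] [ 4  5  7  6 39] (array([ 0.66101634, -0.06251793,  0.19040402]), [0.0012071238086465077, 0.0012071238086466102])
door [287.29268293 222.3902439 ] [ 4  4  8  8 41] [289.17647059 198.8627451 ] [ 4  3  9  9 51] (array([ 0.4873435 , -0.09455709,  0.20831013]), [0.0017784993514233143, 0.001778499351423367])
lip [ 0.65130723 -0.07147812  0.297     ]
lip [ 0.50150995 -0.09782566  0.297     ]
base [ 0.69211594 -0.03219282  0.008     ]
base [ 0.44856034 -0.07891604  0.008     ]
base [ 0.49444213 -0.32068081  0.008     ]
tray [ 0.66406079 -0.04465601  0.053     ]
tray [ 0.47409054 -0.07631562  0.053     ]
tray [ 0.49915866 -0.2647429   0.053     ]
```

```bash
cat >> h.py <<'E'
O=np.array([.5945,-.1808,0]); YAW=-79.7
Rh=Ro.from_euler('z',YAW,degrees=True).as_matrix()
def H(x,y,z): return O+Rh@np.array([x,y,z])/1000
def toH(p): return (Rh.T@(np.array(p)-O))*1000
def ori(lean,sgn=1):
    a=np.radians(lean); z=Rh@np.array([np.sin(a),0,-np.cos(a)]); y=sgn*Rh[:,1]; x=np.cross(y,z)
    M=np.column_stack([x,y,z]); return M,Ro.from_matrix(M).as_euler('xyz',degrees=True)
def tcp(ball,lean,sgn=1,depth=.163):  # ball centre (world) lies depth ahead of TCP
    M,e=ori(lean,sgn); return np.array(ball)-depth*M[:,2], e
def dball(phi,r=157.): return H(52-r*np.cos(phi),-90,200-r*np.sin(phi))
E
python3 - <<'E'
from station import r
from h import *
for p in([.6610,-.0625,.1904],[.4873,-.0946,.2083],[.664,-.0447,.053],[.474,-.0763,.053],[.499,-.2647,.053]):print(toH(p).round(1))
for s in(1,-1):
  for lean in(35,45):
    for nm,b in(("bolt",H(-105,85,190)),("boltopen",H(-105,115,190)),("boltback",H(-105,85,190)-.09*ori(lean,s)[0][:,2]),("d0",dball(0)),("d.965",dball(.965)),("dback",dball(0)-.09*ori(lean,s)[0][:,2])):
        p,e=tcp(b,lean,s,.170 if nm[0]=='d' else .163); q=r.inverse_kinematics(p,e)
        print(s,lean,nm,p.round(3),e.round(1),None if q is None else np.round(q,1))
E
```

```text
[-104.5   86.6  190.4]
[-104.   -90.1  208.3]
[-121.5   92.7   53. ]
[-124.4  -99.9   53. ]
[  65.5 -109.    53. ]
1 35 bolt [0.643 0.03  0.324] [180.   35.  100.3] [  8.2  11.3  75.1 -35.   91.7  -3.8]
1 35 boltopen [0.672 0.035 0.324] [180.   35.  100.3] [  8.3  16.   69.7 -35.   92.4  -4.1]
1 35 boltback [0.633 0.08  0.397] [180.   35.  100.3] [ 12.8  11.3  67.7 -35.6 100.4  -4.4]
1 35 d0 [0.47  0.002 0.339] [180.   35.  100.3] [  7.9 -16.2 100.3 -35.   93.5  -5.4]
1 35 d.965 [ 0.482 -0.064  0.21 ] [180.   35.  100.3] [ -0.5 -11.6 109.7 -35.3  77.2  -4.1]
1 35 dback [0.461 0.053 0.413] [180.   35.  100.3] [ 14.2 -15.5  92.3 -36.  103.1  -4.5]
1 45 bolt [0.639 0.051 0.305] [180.   45.  100.3] [ 12.1  12.5  77.6 -45.   91.3   1.3]
1 45 boltopen [0.668 0.056 0.305] [180.   45.  100.3] [ 12.   17.1  72.2 -45.   91.7   0.7]
1 45 boltback [0.627 0.114 0.369] [180.   45.  100.3] [ 17.8  12.7  70.9 -45.4  99.8   0.7]
1 45 d0 [0.466 0.025 0.32 ] [180.   45.  100.3] [ 13.4 -15.  103.1 -45.   93.5   0.9]
1 45 d.965 [ 0.478 -0.042  0.191] [180.   45.  100.3] [  5.1  -9.7 112.2 -46.1  77.6   5.2]
1 45 dback [0.454 0.087 0.384] [180.   45.  100.3] [ 21.1 -13.8  95.7 -45.6 103.4   1.8]
-1 35 bolt [0.643 0.03  0.324] [180.  -35.  -79.7] None
-1 35 boltopen [0.672 0.035 0.324] [180.  -35.  -79.7] None
-1 35 boltback [0.633 0.08  0.397] [180.  -35.  -79.7] None
-1 35 d0 [0.47  0.002 0.339] [180.  -35.  -79.7] None
-1 35 d.965 [ 0.482 -0.064  0.21 ] [180.  -35.  -79.7] None
-1 35 dback [0.461 0.053 0.413] [180.  -35.  -79.7] None
-1 45 bolt [0.639 0.051 0.305] [180.  -45.  -79.7] None
-1 45 boltopen [0.668 0.056 0.305] [180.  -45.  -79.7] None
-1 45 boltback [0.627 0.114 0.369] [180.  -45.  -79.7] None
-1 45 d0 [0.466 0.025 0.32 ] [180.  -45.  -79.7] None
-1 45 d.965 [ 0.478 -0.042  0.191] [180.  -45.  -79.7] None
-1 45 dback [0.454 0.087 0.384] [180.  -45.  -79.7] None
```

```bash
python3 - <<'E'
from station import r
from h import *
e0=r.sense()["orientation"]
p,e=tcp(H(-105,86,190),42); M=ori(42)[0]
pre=p-.09*M[:,2]
r.servo_line([.13,-.54,.58],speed=.4)
q=r.inverse_kinematics(pre+[0,.05,.15],e); print(q)
qq=r.sense()["joints"].copy(); print(qq.round(1))
# intermediate: pull in, then sweep
r.reach([.30,-.33,.60],[180,0,60]); print(r.sense()["joints"].round(1))
r.reach(pre+[-.05,.05,.12],e)
r.reach(pre,e)
s=r.sense();print(s["clock"],s["joints"].round(1),s["tcp_pos"],pre,s["contact_force"])
T=r.snapshot("top");save(T,"t1.png");save(r.snapshot("side"),"s1.png");save(r.snapshot("wrist"),"w1.png")
E
```

```text
[ 20.51864039  17.97938116  47.798308   -46.31258114 114.40300879
  -9.75503724]
[-80.    4.8  52.5  -0.  122.5  -3. ]
[-52.2 -10.3  65.1  -0.  125.3 -22.1]
4.2833 [ 16.3  12.2  69.7 -42.5 100.   -0.9] [0.63001295 0.1036354  0.3796261 ] [0.63007045 0.10444686 0.37801564] [0.14899053 0.01913786 0.52371752]
```

View pics/s1.png

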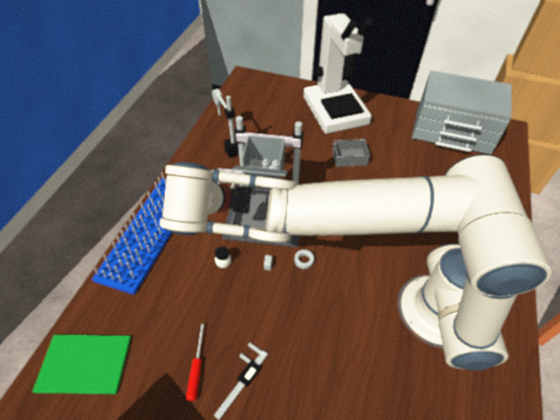

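View pics/w1.png

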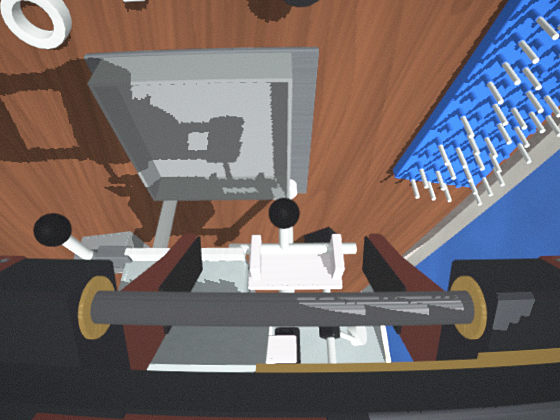

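The wrist view shows the bolt ball at (285,213), centred between the fingers, and the door ball at (50,230). I'll refine using three views, then grip and draw the bolt.

```bash
python3 - <<'E'
from station import r
from h import *
W=r.snapshot("wrist")
T=dict(r.snapshot("top"));S=r.snapshot("side")
res={}
for nm,w,a,b,wd in(("bolt",(285,213),(277.26,162.6),(229.9,196.4),22),("door",(50,230),(287.3,222.4),(289.2,198.9),26)):
    pw,s=blob(W,w,wd,50)
    print(nm,pw,s)
    X,e=tri([ray(T,a),ray(S,b),ray(W,pw)]); print(X,toH(X).round(1),np.round(e,4)); res[nm]=X
b=res["bolt"]
p,e=tcp(b,42)
r.servo_line(p,e,speed=.1)
print(r.sense()["contact_force"],r.sense()["tcp_pos"]-p)
r.grab(25)
s=r.sense();print(s["opening"],s["contact_force"])
save(r.snapshot("wrist"),"w2.png")
E
```

```text
bolt [283.39728097 213.06042296] [  6   8  30  29 662]
[ 0.66205155 -0.06283946  0.18902842] [-104.    87.6  189. ] [0.0018 0.001  0.0011]
door [ 52.04220779 229.65151515] [ 10  10  37  32 924]
[ 0.48810745 -0.09563032  0.20379573] [-102.8  -89.4  203.8] [0.002  0.0026 0.0013]
[ 0.48920733 -0.0338107   0.02850316] [8.53515926e-05 2.98247610e-04 7.93912439e-04]
0.02284702961816152 [ 1.16528206 -1.81349018  0.45956261]
```

View pics/w2.png

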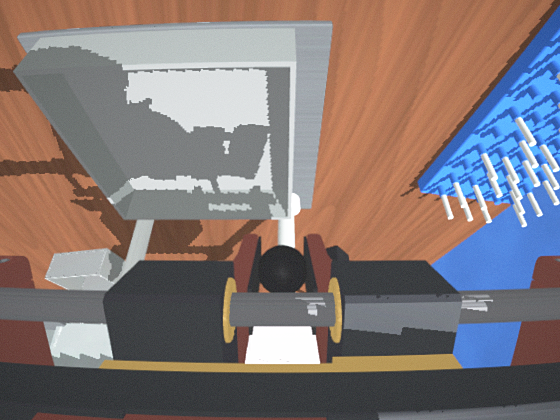

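The ball is held at (283,270), opening 23 mm. Now drawing the bolt in steps, watching the force.

```bash
python3 - <<'E'
from station import r
from h import *
p0=r.sense()["tcp_pos"]; y=Rh[:,1]
for d in(.015,.024,.027,.029,.030,.031,.032):
    r.servo_line(p0+d*y,speed=.05); s=r.sense(); f=s["contact_force"]
    print(d,((s["tcp_pos"]-p0)@y*1e3).round(1),(f@y).round(1),f.round(1),s["opening"].round(4))
    if abs(f@y)>12: break
r.let_go(); r.wait(.1)
M=ori(42)[0]
r.servo_line(r.sense()["tcp_pos"]-.09*M[:,2],speed=.25)
W=r.snapshot("wrist");save(W,"w3.png");print(r.sense()["clock"])
E
```

```text
Traceback (most recent call last):
AttributeError: 'float' object has no attribute 'round'
```

```bash
python3 - <<'E'
from station import r
from h import *
p0=r.sense()["tcp_pos"]; y=Rh[:,1]
print(toH(p0))
for d in(.009,.012,.014,.015,.016,.017):
    r.servo_line(p0+d*y,speed=.05); s=r.sense(); f=s["contact_force"]
    print(d,round((s["tcp_pos"]-p0)@y*1e3,1),round(f@y,1),f.round(1),round(s["opening"],4))
    if abs(f@y)>12: break
r.let_go(); r.wait(.1)
M=ori(42)[0]
r.servo_line(r.sense()["tcp_pos"]-.09*M[:,2],speed=.25)
W=r.snapshot("wrist");save(W,"w3.png");print(r.sense()["clock"])
E
```

```text
[-213.11909058  103.2750254   310.16164174]
0.009 9.5 1.2 [1.  1.2 0.7] 0.0226
0.012 12.1 -1.1 [-1.2  0.7  0.4] 0.0224
0.014 13.4 -6.1 [-6.7  2.7  2.1] 0.0228
0.015 13.9 -10.2 [-10.8   2.1   3. ] 0.0224
0.016 14.4 -14.5 [-15.3   3.    3.8] 0.0226
10.2667
```

View pics/w3.png

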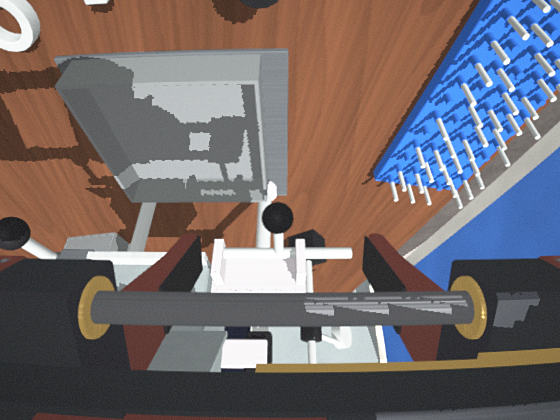

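Stop felt at about 29 mm of travel; the ball at (278,217) has moved with the bolt. Now the door ball.

```bash
python3 - <<'E'
from station import r
from h import *
S=r.snapshot("side");T=r.snapshot("top")
b=np.array([.4881,-.0956,.2038])
p,e=tcp(b,45,depth=.173); M=ori(45)[0]
r.reach(p-.08*M[:,2],e)
W=r.snapshot("wrist");save(W,"w4.png")
g=proj(W,[b])[0];pw,s=blob(W,g,26,50);print(g,pw,s)
X,er=tri([ray(T,(287.3,222.4)),ray(S,(289.2,198.9)),ray(W,pw)]);print(X,toH(X),er,r.sense()["clock"])
E
```

```text
[280.50823598 217.32949042] [281.91099476 215.38743455] [ 12   9  33  32 764]
[ 0.48834197 -0.09545417  0.20379846] [-102.95178063  -89.18727516  203.7984614 ] [0.0021840483396548187, 0.002569427992102836, 0.0016083952118216103] 11.2667
```

View pics/w4.png

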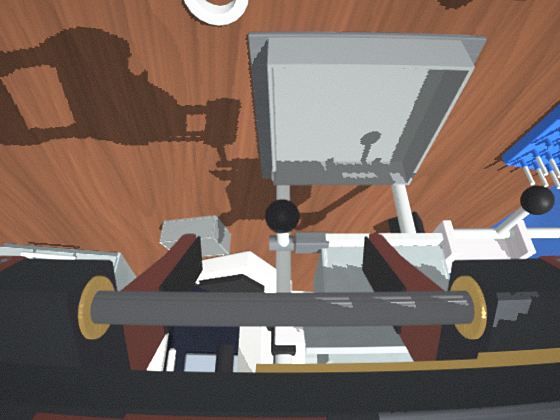

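```bash
sed -i 's/^O=np.array.*/O=np.array([.5945,-.1808,0])/; s/^def H(x,y,z): .*/def H(x,y,z): return O+Rh@np.array([x,y,z])\/1000/' h.py
cat >> h.py <<'E'
O=O+Rh@np.array([.0015,.0012,0])
E
python3 - <<'E'
from station import r
from h import *
b=np.array([.4883,-.0955,.2038]); print(toH(b))
p,e=tcp(b,45,depth=.173)
r.servo_line(p,e,speed=.12)
print(r.sense()["contact_force"],r.sense()["tcp_pos"]-p)
r.grab(20);s=r.sense();print(s["opening"],s["contact_force"],(s["contact_force"]@Rh))
save(r.snapshot("wrist"),"w5.png");print(s["clock"])
E
```

```text
Traceback (most recent call last):
  File "h.py", line 29, in <module>
    Rh=Ro.from_euler('z',YAW,degrees=True).as_matrix()
                         ^^^
NameError: name 'YAW' is not defined
```

```bash
sed -i 's/^O=np.array.*/O=np.array([.5945,-.1808,0]); YAW=-79.7/' h.py
python3 - <<'E'
from station import r
from h import *
b=np.array([.4883,-.0955,.2038]); print(toH(b))
p,e=tcp(b,45,depth=.173)
r.servo_line(p,e,speed=.12)
print(r.sense()["contact_force"],r.sense()["tcp_pos"]-p)
r.grab(20);s=r.sense();print(s["opening"],s["contact_force"],(s["contact_force"]@Rh))
save(r.snapshot("wrist"),"w5.png");print(s["clock"])
E
```

```text
[-104.41418898  -90.43676208  203.8       ]
[ 0.38800413 -0.50926849 -0.16951441] [2.04765902e-04 8.47090651e-05 4.94954550e-04]
0.02493413555584557 [-0.24636865  0.00324725 -0.49184044] [-0.04724618 -0.24181781 -0.49184044]
13.0833
```

View pics/w5.png

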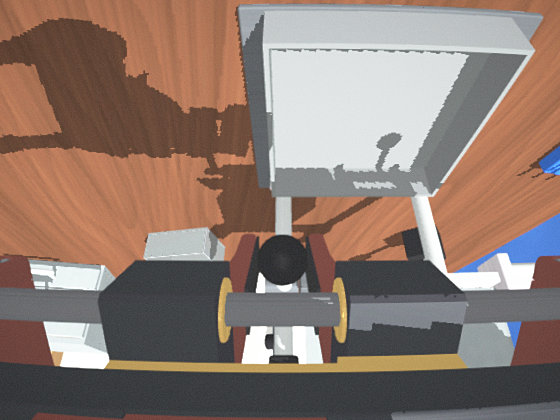

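Centred on the ball at (283,258). Now swinging down along the arc.

```bash
python3 - <<'E'
from station import r
from h import *
r.grab(45)
_,e=ori(45)
for phi in list(np.arange(.12,.90,.13))+[.945]:
    p,_=tcp(dball(phi),45,depth=.173)
    r.servo_line(p,e,speed=.10); s=r.sense(); f=s["contact_force"]
    M=ori(45)[0];b=s["tcp_pos"]+.173*M[:,2]
    print(round(phi,2),(f@Rh).round(1),toH(b).round(1),round(s["opening"],4))
    if np.linalg.norm(f)>30: break
print(s["clock"])
for n in("top","side","wrist"): save(r.snapshot(n),n+"6.png")
E
```

```text
0.12 [ 2.3  0.  -0. ] [-103.7  -90.1  180.7] 0.0242
0.25 [ 6.5  2.  -4.4] [-99.9 -90.  160.8] 0.0242
0.38 [ 5.6  1.2 -4.5] [-93.5 -90.  141.3] 0.0242
0.51 [ 4.5  1.1 -3.4] [-84.8 -90.  122.9] 0.024
0.64 [ 4.8  1.2 -4. ] [-73.7 -89.9 106.1] 0.0243
0.77 [-1.  -0.8 -0.2] [-60.8 -89.9  91. ] 0.0241
0.94 [-0.6  1.  -0.7] [-40.2 -89.9  72.9] 0.024
15.9
```

View pics/wrist6.png

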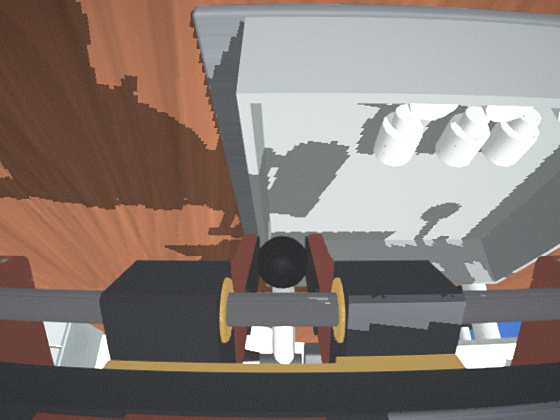

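View pics/top6.png

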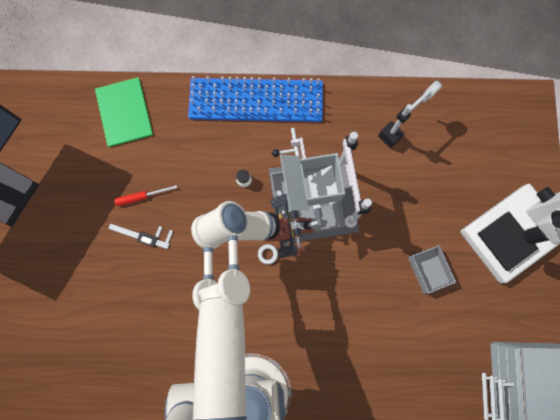

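View pics/side6.png

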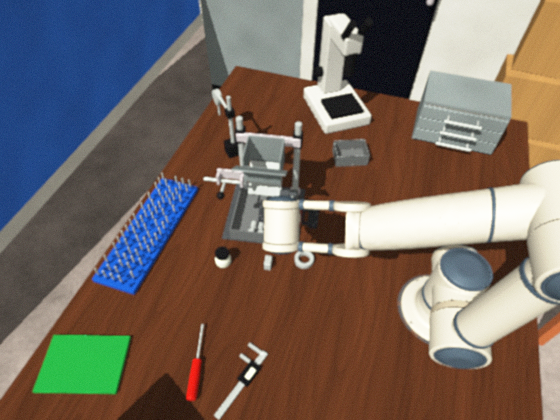

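The wrist view shows about 5–6 spindles in the tray along its front wall, around (400–530, 100–160). The top view still has something near (320,185) in the hopper, so I'll zoom.

```bash
python3 - <<'E'
import cv2,numpy as np
a=cv2.imread("pics/top6.png")[125:255,265:385];a=cv2.resize(a,None,fx=4,fy=4,interpolation=cv2.INTER_CUBIC)
b=cv2.imread("pics/wrist6.png")[80:240,330:560];b=cv2.resize(b,None,fx=3,fy=3,interpolation=cv2.INTER_CUBIC)
cv2.imwrite("pics/z6a.png",a);cv2.imwrite("pics/z6b.png",b)
a=cv2.imread("pics/side6.png")[110:250,200:320];cv2.imwrite("pics/z6c.png",cv2.resize(a,None,fx=4,fy=4,interpolation=cv2.INTER_CUBIC))
E
```

```text
(no output)
```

View pics/z6a.png

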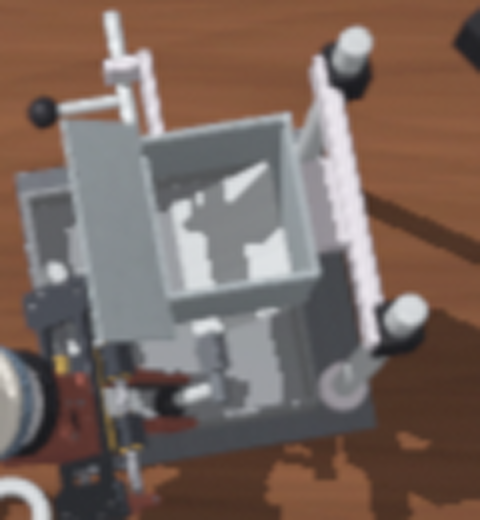

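View pics/z6b.png

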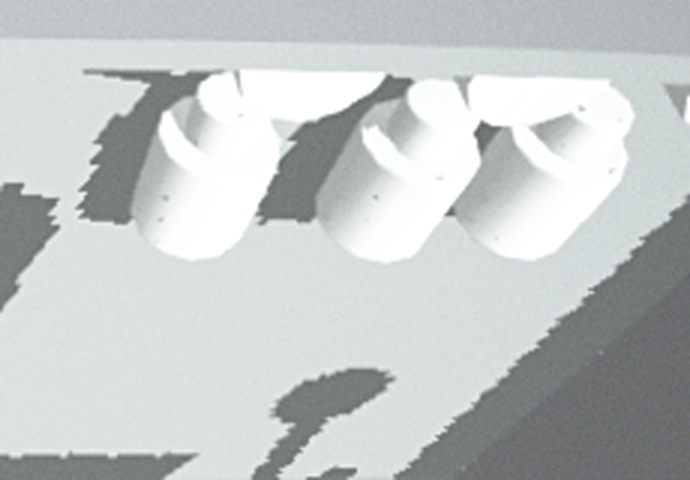

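View pics/z6c.png

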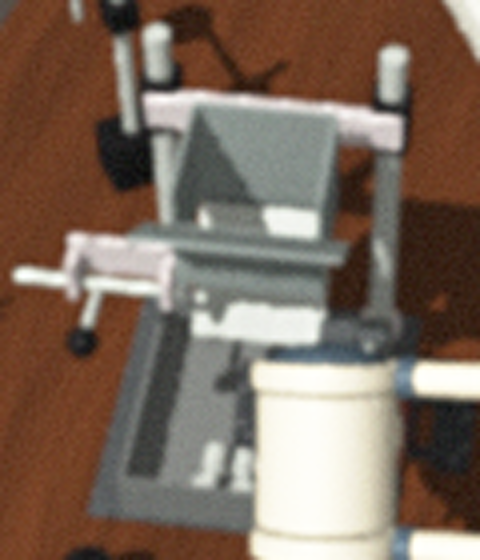

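The hopper bottom appears empty, with only sun patches. Five spindles are clear in the tray, plus an edge of a sixth. There's ample time (clock 16 s), so I'll lower slightly more, release, back off and count.

```bash
python3 - <<'E'
from station import r
from h import *
M,e=ori(45)
p,_=tcp(dball(.97),45,depth=.173)
r.servo_line(p,e,speed=.08); s=r.sense(); print((s["contact_force"]@Rh).round(1),toH(s["tcp_pos"]+.173*M[:,2]).round(1))
r.let_go();r.wait(.1)
r.servo_line(p-.16*M[:,2],speed=.25)
print(r.sense()["clock"])
for n in("top","side","wrist"): save(r.snapshot(n),n+"7.png")
save(r.snapshot("top"),"t7z.png",(225,125,385,255),4.5)
save(r.snapshot("side"),"s7z.png",(195,100,325,250),4)
E
```

```text
[-1.5  0.5 -0.4] [-36.8 -89.9  70.6]
18.2667
```

View pics/wrist7.png

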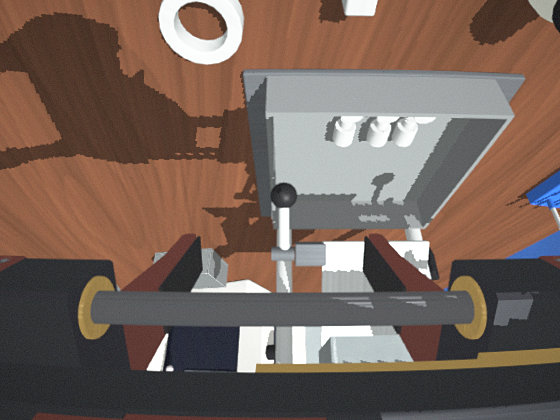

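View pics/t7z.png

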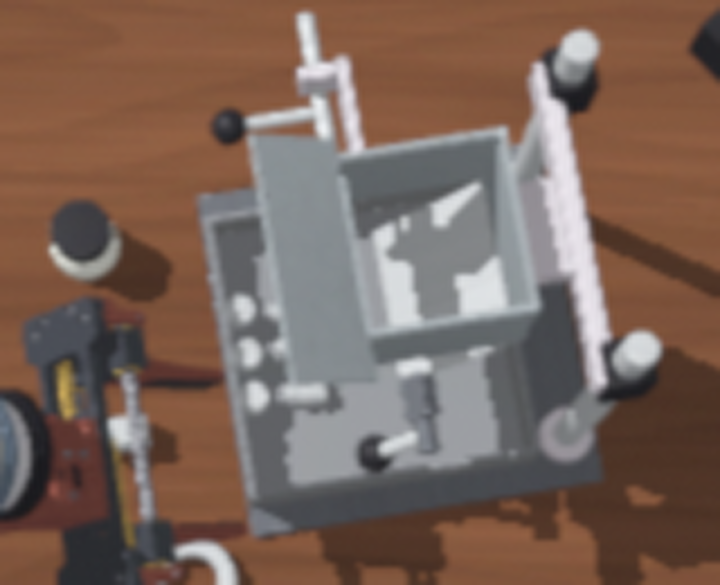

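View pics/s7z.png

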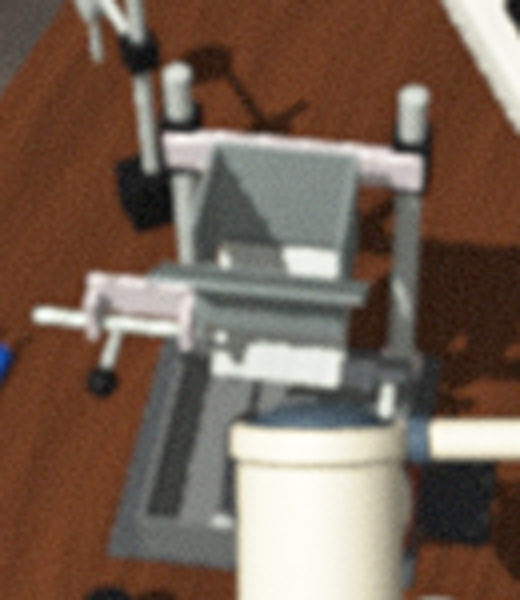

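Top zoom: six white spindles in the tray at zoomed (242,308), (250,352), (257,397), (300,393), (280,350), (272,310). The hopper and door are empty (light patches only), and the tray hasn't moved. Regripping to swing up until the stop is felt.

```bash
cat > up.py <<'E'
from station import r
from h import *
M,e=ori(45)
W=r.snapshot("wrist");T=r.snapshot("top")
a,_=blob(W,(284,195),20,50);b,_=blob(T,(308,225),7,60);X,er=tri([ray(W,a),ray(T,b)]);print(a,b,toH(X),er)
p,_=tcp(dball(.97),45,depth=.173)
r.servo_line(p,e,speed=.2);r.grab(20);s=r.sense();print(s["opening"],(s["contact_force"]@Rh).round(1))
r.grab(50)
for phi in(.82,.68,.54,.40,.27,.15,.06):
    p,_=tcp(dball(phi),45,depth=.173)
    r.servo_line(p,e,speed=.10); s=r.sense(); f=s["contact_force"]@Rh
    print(phi,f.round(1),toH(s["tcp_pos"]+.173*M[:,2]).round(1),round(s["opening"],4))
    if np.linalg.norm(f)>30: break
print(s["clock"])
E
python3 up.py
```

```text
[277.75789474 189.14736842] [308.2 227.6] [-40.16864971 -95.48828785  65.0788967 ] [0.0009657689502184946, 0.0009657689502185225]
0.024962557466039467 [ 0.4  1.4 -1. ]
0.82 [-0.3  0.8  1.3] [-55.2 -90.   85.5] 0.0238
0.68 [3.3 0.3 0.9] [-69.8 -90.  101.2] 0.0239
0.54 [ 2.7  1.6 -0.3] [-82.4 -90.1 118.7] 0.0242
0.4 [ 0.8  1.2 -1.3] [-92.5 -90.1 138.1] 0.024
0.27 [-0.7 -0.9 -1.8] [-99.4 -90.1 157.6] 0.0238
0.15 [-2.6 -0.3 -1.6] [-103.3  -90.1  176.3] 0.0241
0.06 [-2.8 -1.8 -1.9] [-104.8  -90.1  190.8] 0.0239
23.25
```

```bash
python3 - <<'E'
from station import r
from h import *
M,e=ori(45)
for z in list(range(193,204,2))+list(range(204,222)):
    phi=np.arcsin((200-z)/157)
    p,_=tcp(dball(phi),45,depth=.173)
    r.servo_line(p,e,speed=.04); s=r.sense(); f=s["contact_force"]@Rh
    print(z,f.round(1),toH(s["tcp_pos"]+.173*M[:,2]).round(1),round(s["opening"],4))
    if f[2]<-26 or np.linalg.norm(f)>35: break
print(s["clock"])
save(r.snapshot("wrist"),"w8.png")
E
```

```text
193 [-1.2 -0.5 -4.5] [-104.8  -90.1  192.6] 0.024
195 [ 0.1 -0.5 -6.3] [-104.9  -90.1  194.5] 0.0241
197 [-0.2 -1.6 -6.9] [-104.9  -90.1  197.1] 0.024
199 [ 3.9 -2.5 -4.7] [-104.6  -90.1  199.7] 0.0239
201 [ 6.3  1.1 -4.2] [-104.4  -90.   201.6] 0.0236
203 [ 9.9  0.4 -2.4] [-103.9  -90.   204.1] 0.0238
204 [10.1 -0.3 -4. ] [-103.8  -90.   204.7] 0.0238
205 [11.1  0.8 -5.4] [-103.8  -90.   205.5] 0.0238
206 [11.6  0.2 -5.5] [-103.8  -90.   206.4] 0.0238
207 [11.2  0.9 -5.9] [-103.7  -89.9  207.4] 0.0235
208 [11.5  0.4 -5.4] [-103.7  -90.   208.3] 0.0235
209 [10.6  0.9 -6. ] [-103.7  -89.9  209.3] 0.0238
210 [11.5  1.1 -6.3] [-103.6  -90.   210.2] 0.0238
211 [13.8  0.3 -3.6] [-103.1  -89.9  212. ] 0.0234
212 [14.3  2.6 -4.7] [-103.   -89.9  212.7] 0.0236
213 [14.   1.  -4.9] [-102.9  -89.9  213.5] 0.0234
214 [15.5  0.8 -7. ] [-102.9  -89.9  214.4] 0.0232
215 [19.7  2.3 -3.1] [-102.2  -89.9  216.3] 0.0218
216 [ 0.6 -0.1  0.6] [-101.7  -89.9  217.8] 0.0125
217 [ 0.9 -0.9  0.4] [-104.2  -89.8  218.3] 0.0004
218 [-0.3  0.5  0.5] [-104.3  -89.9  218.3] 0.0005
219 [ 0.3 -0.5  0.2] [-103.9  -90.   219. ] 0.0005
220 [-0.1  0.1  0.1] [-103.7  -90.   220. ] 0.0004
221 [-0.8  0.2  0.5] [-103.6  -90.   221.1] 0.0006
29.25
```

View pics/w8.png

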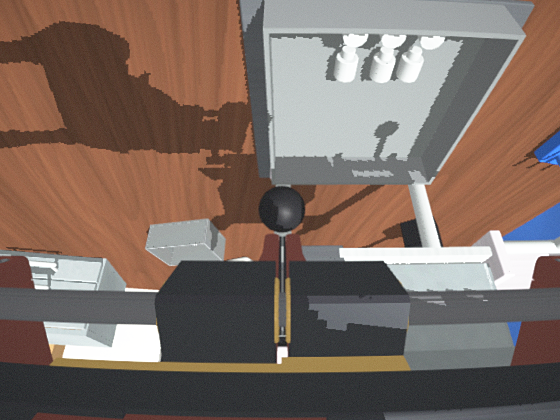

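The ball slipped out of the pads: they slide at about 12 N, and the fingers closed empty. So I'll push the ball up from below with closed fingers leaning about 60°. First locate the ball again.

```bash
python3 - <<'E'
from station import r
from h import *
M,e=ori(45)
p=r.sense()["tcp_pos"]
r.servo_line(p-.10*M[:,2],speed=.25)
W=r.snapshot("wrist");T=r.snapshot("top")
save(W,"w9.png");save(T,"t9z.png",(225,125,385,255),4.5);save(r.snapshot("side"),"s9z.png",(195,100,325,250),4)
print(proj(W,[H(-104,-90,200),H(-104,-90,207)]),proj(T,[H(-104,-90,200),H(-104,-90,207)]))
a,sa=blob(W,proj(W,[H(-104,-90,203)])[0],26,50);b,sb=blob(T,proj(T,[H(-104,-90,203)])[0],8,60)
X,er=tri([ray(W,a),ray(T,b)]);print(a,sa,b,sb,toH(X),er)
for th in(55,60,70):
    Mt,et=ori(th); n=-Mt[:,0]
    for g in(0,.03):
        for back in(0,.1): 
            q=r.inverse_kinematics(H(-104,-90,204)-n*(.023+g)-(.167+back)*Mt[:,2],et);print(th,g,back,None if q is None else np.round(q,1))
print(r.sense()["clock"])
E
```

```text
[[280.99500605 189.42529319]
 [280.98365433 196.44017104]] [[287.68798755 221.70673753]
 [287.71983765 221.30231279]]
[280.85220126 179.99056604] [ 13   0  29  29 636] [287.06122449 222.55102041] [ 5  6  7  8 49] [-105.73247203  -90.42678361  191.44180023] [0.00030368968831787015, 0.0003036896883177845]
55 0 0 [ 19.  -11.4 106.4 -54.3  94.2   9.1]
55 0 0.1 [ 28.4  -9.4  98.7 -53.8 105.1  10.1]
55 0.03 0 [ 21.   -9.5 107.4 -53.8  94.2  12.6]
55 0.03 0.1 [ 30.2  -7.5  99.6 -52.9 105.   13.5]
60 0 0 [ 20.7  -9.6 107.5 -58.8  94.9  12.1]
60 0 0.1 [ 30.4  -7.2 100.1 -57.7 105.7  13. ]
60 0.03 0 [ 22.4  -7.4 108.4 -58.2  94.8  15.6]
60 0.03 0.1 [ 32.   -5.1 100.9 -56.6 105.5  16.4]
70 0 0 [ 23.1  -5.2 109.5 -67.3  96.8  17.9]
70 0 0.1 [ 33.4  -1.9 102.6 -64.9 107.4  18.7]
70 0.03 0 [ 24.3  -2.6 110.1 -66.6  96.5  21.4]
70 0.03 0.1 [ 34.4   0.6 103.2 -63.7 106.9  22.1]
30.0
```

View pics/w9.png

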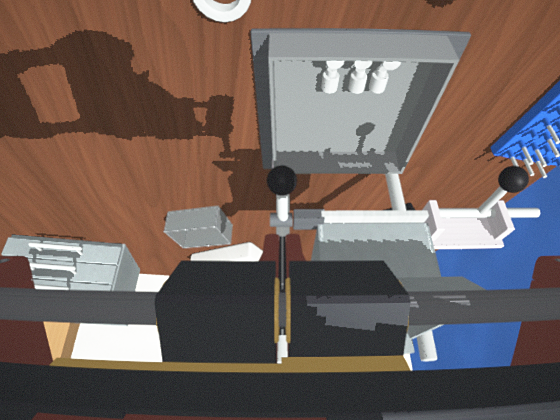

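View pics/t9z.png

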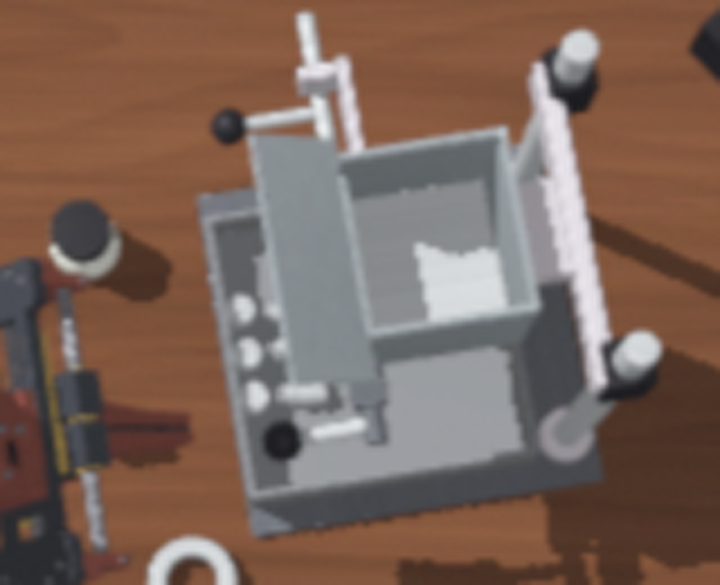

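View pics/s9z.png

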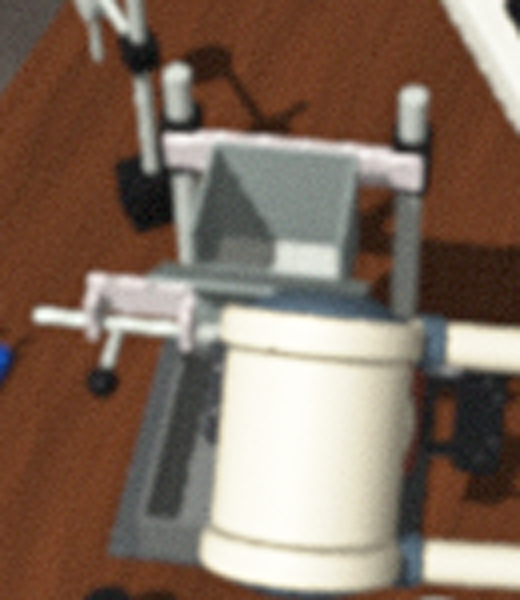

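The door looks shut (empty hopper floor at zoomed (430,240), bracket at (370,390)). The ball at wrist (281,180) hangs at z≈191, and the spindles are all in the tray. Now pushing from below.

```bash
cat > push.py <<'E'
from station import r
from h import *
th=65; M,e=ori(th); n=-M[:,0]; b=H(-105.5,-90.3,191)
p0=b-n*(.023+.018)-.167*M[:,2]
r.reach(p0-.10*M[:,2],e)
r.servo_line(p0,e,speed=.15); print("in",(r.sense()["contact_force"]@Rh).round(1),r.sense()["clock"])
d=.012; lim=-24
while d<.056:
    r.servo_line(p0+[0,0,d],e,speed=.03); s=r.sense(); f=s["contact_force"]@Rh
    print(round(d*1e3,1),f.round(1),round((s["tcp_pos"]-p0)[2]*1e3,1))
    if f[2]<lim or np.linalg.norm(f)>32: break
    d+=.003 if d<.022 else .0015
print(s["clock"]); save(r.snapshot("wrist"),"w10.png")
E
python3 push.py
```

```text
in [0.2 0.2 0.6] 31.325
12.0 [ 0.3 -0.   0.1] 12.1
15.0 [0.5 0.9 0.6] 15.1
18.0 [ 0.2 -0.3 -0.1] 18.3
21.0 [-1.5 -0.2 -1.2] 21.0
24.0 [-4.3 -0.1 -1.4] 23.9
25.5 [-4.9 -0.3 -2. ] 25.5
27.0 [-4.3 -0.3 -2.5] 27.2
28.5 [-3.5 -0.7 -2.6] 28.7
30.0 [-3.   0.2 -1.5] 30.2
31.5 [-3.2 -0.1 -1.6] 31.7
33.0 [-2.1 -0.3 -1.6] 33.2
34.5 [-2.2  1.  -5. ] 34.2
36.0 [-2.2  2.2 -7.8] 35.4
37.5 [  1.6   3.5 -14.5] 36.1
39.0 [  1.4   3.6 -23. ] 36.9
40.5 [  3.5   5.3 -27.3] 37.6
35.625
```

View pics/w10.png

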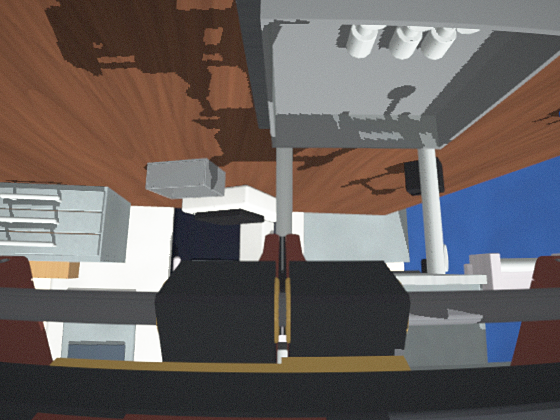

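Play taken up (21–33 mm), then hinge friction to 36 mm, then a stiff rise to 27 N: the stop is felt. Backing off down and away, then to the bolt.

```bash
python3 - <<'E'
from station import r
from h import *
M,e=ori(65)
p=r.sense()["tcp_pos"]
r.servo_line(p-[0,0,.03],speed=.1)
r.servo_line(p-[0,0,.03]-.11*M[:,2],speed=.25)
r.let_go()
b=H(-105.2,115.7,189)   # drawn bolt ball
M2,e2=ori(42); p,_=tcp(b,42)
r.reach(p-.09*M2[:,2],e2)
W=r.snapshot("wrist");save(W,"w11.png");T=r.snapshot("top");save(T,"t11z.png",(225,125,385,255),4.5)
g=proj(W,[b])[0];a,sa=blob(W,g,22,50);print(g,a,sa,r.sense()["clock"])
E
```

```text
[282.41271493 218.97992499] [282.0316092 218.5387931] [  7   8  31  30 696] 39.1
```

View pics/w11.png

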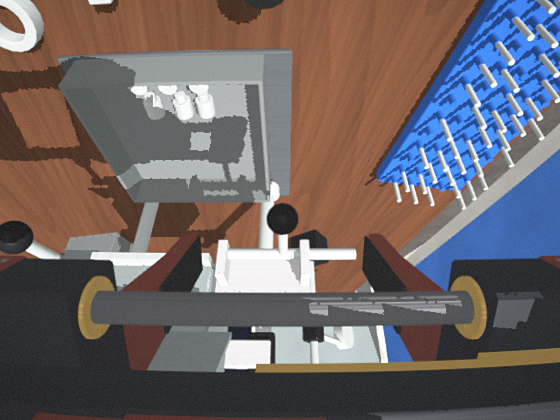

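View pics/t11z.png

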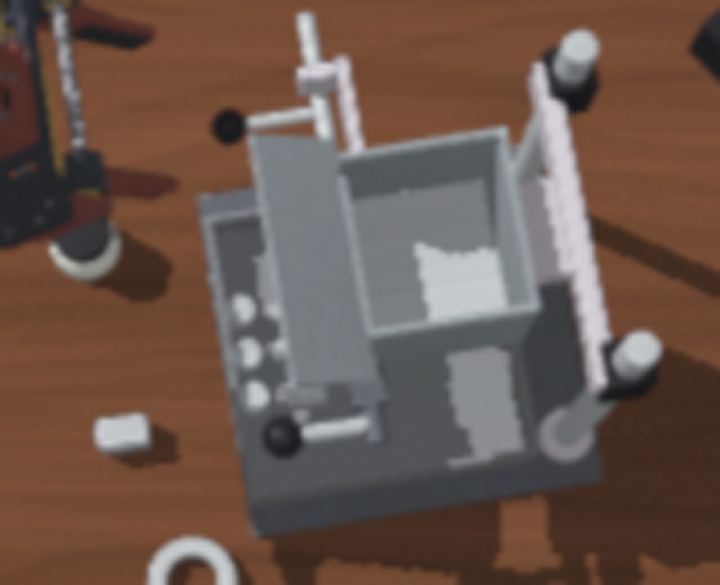

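The bolt ball at wrist (282,218) is where predicted. Gripping and sliding it home.

```bash
python3 - <<'E'
from station import r
from h import *
b=H(-105.2,115.7,189); M2,e2=ori(42); p,_=tcp(b,42)
r.servo_line(p,e2,speed=.15); r.grab(25); s=r.sense(); print(s["opening"],(s["contact_force"]@Rh).round(1))
p0=s["tcp_pos"]; y=Rh[:,1]
for d in(.006,.010,.014,.018,.022,.026,.028,.029,.030,.031,.032,.033,.034):
    r.servo_line(p-d*y,e2,speed=.05); s=r.sense(); f=s["contact_force"]@Rh
    print(d,round((p0-s["tcp_pos"])@y*1e3,1),f.round(1),round(s["opening"],4))
    if abs(f[1])>16: break
print(s["clock"],toH(s["tcp_pos"]+.163*M2[:,2]))
E
```

```text
0.02225502042282162 [-1.4 -5.3  1.1]
0.006 5.6 [-0.1  0.3 -0. ] 0.0225
0.01 9.7 [ 1.1  0.9 -1.1] 0.0224
0.014 13.8 [ 0.2  1.4 -1.6] 0.0223
0.018 17.8 [ 1.5  0.4 -1.3] 0.0228
0.022 21.9 [ 3.7  0.3 -1.1] 0.0225
0.026 25.8 [ 1.8  0.4 -1.9] 0.0224
0.028 27.6 [ 3.8  2.2 -2.3] 0.0227
0.029 28.5 [ 4.8  1.2 -1.9] 0.0227
0.03 29.5 [ 4.1  1.6 -2.4] 0.0225
0.031 30.5 [ 5.2  1.7 -2.6] 0.0226
0.032 31.0 [ 6.   6.6 -2.7] 0.0222
0.033 31.5 [ 6.9 10.6 -4.4] 0.0224
0.034 32.0 [ 8.7 14.9 -5.7] 0.0228
44.1417 [-105.11970873   83.24270612  189.0702751 ]
```

Full 30 mm travel and the end stop is felt, so the door is home. Releasing, backing off and checking.

```bash
python3 - <<'E'
from station import r
from h import *
M,e=ori(42)
r.let_go(); r.wait(.1)
p=r.sense()["tcp_pos"]
r.servo_line(p-.10*M[:,2],speed=.25)
W=r.snapshot("wrist");save(W,"w12.png")
g=proj(W,[H(-105.2,85.7,189)])[0];print(g,blob(W,g,22,50))
r.servo_line(p-.10*M[:,2]+[-.12,.10,.08],speed=.3)
T=r.snapshot("top");save(T,"t12z.png",(225,125,385,255),4.5);S=r.snapshot("side");save(S,"s12.png")
for a,b in(((277.26,162.6),(229.9,196.4)),): print(blob(T,a))
print(r.sense()["clock"],r.sense()["contact_force"])
A=cv2.imread("pics/top0.png").astype(int);B=T["frame"][:,:,::-1].astype(int)
cv2.imwrite("pics/diff12.png",np.clip(np.abs(A-B).max(axis=2)*2,0,255).astype(np.uint8))
E
```

```text
[286.15010144 214.52188976] (array([285.68012422, 214.18322981]), array([  8,   8,  29,  29, 644], dtype=int32))
(array([277.625     , 163.66666667]), array([ 5,  5,  6,  7, 24], dtype=int32))
46.7667 [ 0.08994639  0.37763692 -0.35712122]
```

View pics/t12z.png

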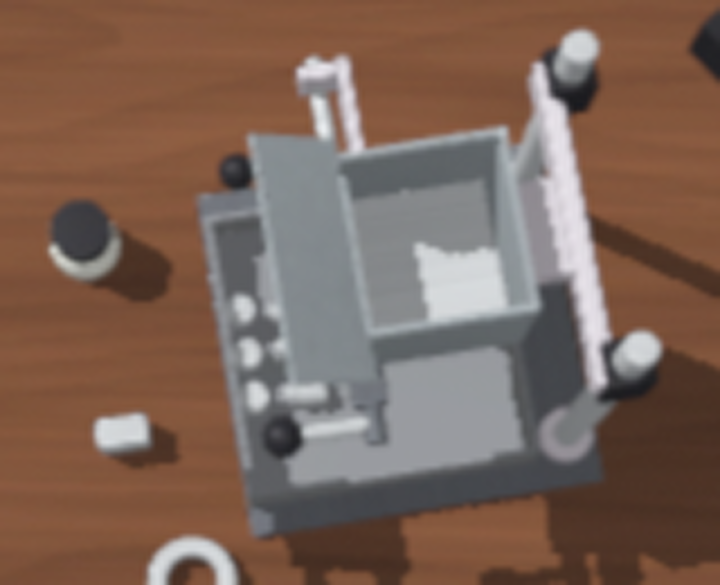

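View pics/w12.png

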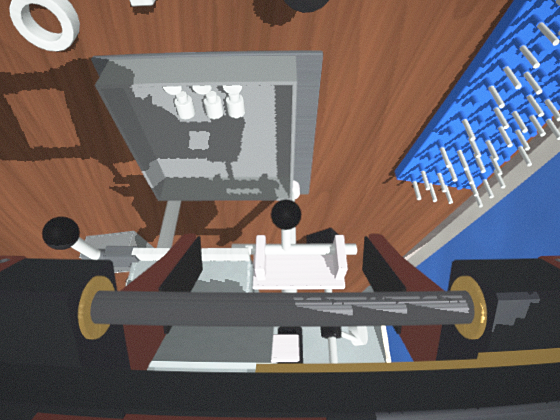

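View pics/diff12.png

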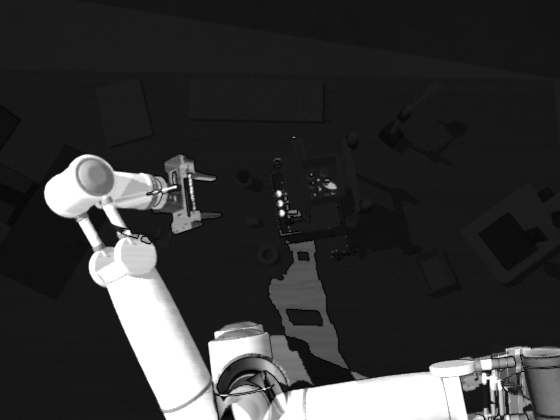

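The bolt ball is back at (277,163), the door is shut and empty, six spindles are in the tray. The difference picture shows only the arm, shadows and spindles. Handing in.

```bash
python3 -c "
from station import r
r.hand_in();print(r.sense()['clock'])"
```

```text
the job is handed in; nothing more can be done
the job is handed in; nothing more can be done
```

The job is handed in: all six spindles are in the tray, the door is up on its stop and the bolt is fully back under it. The clock was about 47 s of the 64 s.

- **Opening:** I drew the bolt about 29 mm, until I felt its end stop. I then swung the door to about 0.9 rad and counted six spindles in the tray, with the hopper empty.
- **What went wrong:** on the upswing the ball slipped out of the pads at about 12 N. I closed the fingers and pushed the ball up from below instead. The free play and hinge friction were taken up first, then the force rose sharply to 27 N at the stop.
- **Locking:** the bolt slid back its full 30 mm or so against almost no force, until it reached its end stop. It would have jammed on the door's edge if the door had not been home.
- **Last checks:** the final top and wrist pictures show the bolt ball at its locked place, the hopper empty and the spindles in the tray. Comparing the top view with the first one shows only the arm, shadows and spindles changed, so the tray and the other things on the bench have not visibly moved.
- **Small disagreement:** the bolt ball reads about 1 pixel from its first position in the top view. I put this down to shadow, because the wrist view agreed with its expected place to within 1 pixel.

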